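# Put the standard resistor away and lock its case

### The arm

A 7-joint arm with a two-finger parallel gripper is mounted at the origin on a cart in front of the work surface, level with it; the furniture and walls round the work are solid. World frame = base frame: x ahead of the robot, y to its left, z up, the work surface at z = 0. Lengths are in m, angles in degrees, forces in N, time in s.
With the tool pointing down it reaches from about 0.4 to 0.85 m from the base axis. Payload 4.5 kg.
Tool frame: the origin (TCP) lies at the very end of the fingers, on their centre line; the grasp point (between the pads) lies 19 mm behind it; z points along the fingers, y is the line along which they close (so a half turn about z gives the same grasp; the last joint's range is limited). The gripper opens to 85 mm and grips with 20 to 120 N. Pads are 22 mm wide; open, the fingers measure 114 mm over their backs; the gripper's body (76 mm by 85 mm) begins 54 mm behind the grasp point. The pads swing forward as they close: fully open they stand 13 mm farther back than shut.
Start: joints at [-66.417, 39.483, -11.15, 89.685, 9.013, 51.709, -12.324], TCP at [0.231, 0.581, 0.231] pointing down, gripper open.
Joint ranges: [-172.22, 172.22], [-26.19, 119.32], [-84.43, 86.54], [7.71, 146.69], [-57.33, 237.33], [2.42, 119.75], [-152.13, 152.13]. Speed limits (degrees/s): [147.25, 147.25, 180, 180, 180, 180, 180].

### API

Orientations are given as a 3x3 rotation matrix whose columns are the frame's x, y, z axes.
In Python, from rig import bot gives the robot as it stands. The module is installed in compiled form; this text tells all that it offers.
- The arm moves only by the tool arm_command, never from a script. Its argument "increments" is a list of rows, each a list of 3 entries, a list of its own where there are three numbers: the turn, a rotation vector about the tool's x, y, z in rad, then the shift along the tool's x, y, z in m, then the opening, from 0 (shut) to 1 (fully open). A call has exactly 5 rows; each row is the pose to reach, as a shift and turn from the pose commanded when the call began, along the tool's axes at that moment; what a row does not reach only later rows make up. A row lasts 1/8 s, in which the tool goes at most 62.5 mm and 10.7 degrees, less where a joint would pass 70% of its speed; a pose out of reach is approached as far as the arm can. A call with a gripper value outside its range is refused whole. The fingers move at their own pace and stop on an object; "grip_force" is the grip in N (left out, the last holds). Time passes only in rows, so rows that repeat a pose let the fingers close, or fill a call up. It gives the time, the measured TCP pose, the force, the opening and the grip force at its end, in the units of the state.
- bot.observe(): the state, without advancing time (a new reading comes with each control period).
- bot.read_camera(name): name is "scene" or "top" or "wrist"; returns the picture (384x512x3 uint8, red, green, blue); there is no depth.
- bot.get_calibration(name): a dict with "intrinsics" (3x3 intrinsics, pixels), "R" (3x3) and "t" (3): a world point X has camera coordinates R X + t; the wrist camera has in their place "mount" (4x4, takes a point from camera to tool coordinates, whose origin is the TCP and whose axes are the flange's). Camera axes: x right, y down, z forward; pixel columns grow to the right and rows downward; lengths in m; the calibration is good to about 2 mm. A picture is of the moment at which its call begins: read the wrist's pose just before it. get_calibration takes no time and is no camera call.
- bot.sign_off(): hands the job in; it is judged then, once.
Trained networks look in the newest picture that a camera, given by its name, has taken for a name from the list of things; names that differ only in an ending like _2 or _b are one class to them, and where a whole thing is asked for, a point or a joint stands for the part that bears it (a point fixed in the world has none). Each returns a list of dicts, best first, with "p" (0 to 1); they miss things now and then, are a little off and sometimes report something else, mostly with a low value. They report only what shows in the picture. A call takes as long as a camera call. They do not tell look-alikes from the thing itself.
- bot.silhouettes(label, camera): "pixels" (384x512 bool, what is visible of it) and "xy" ([column, row] in pixels, amid what is visible of it).
- bot.pinpoint(label, camera): "xy" ([column, row] in pixels: a listed point, or the origin of a listed thing).
The state is a dict: "time_s": time; "qpos": joint angles; "qd": joint speeds; "effort": joint torques, N m; "tool_pos": TCP position; "tcp_rot": TCP orientation; "wrist_force": force on the tool from outside, world axes, zero at the start; "ft_torque": the same for the moment, N m; "grip_width": finger opening in m; "grip_force": force on a finger pad.
Only numpy, scipy, OpenCV 4.12 (cv2) and the standard library are available. Lean on these libraries where they do the work, as an engineer would, in place of code of your own. Each camera call takes 0.05 s, during which the arm holds its last target. There are 200 camera calls.

### The job

Put the black resistor block away standing upright in its open transport case and let go of it, then shut the lid, then swing the slotted hasp on the lid right down over the turn catch, and then turn the catch clockwise a quarter turn to its stop so that it stands across the slot and locks the hasp. Leave the other things on the bench where they are.

Things in the scene. Friction and masses are not known exactly. Their poses are not given: they have to be found in the camera images.
- resistor: standard resistor: a black block 46 (x) by 66 (y) by 30 mm high with two binding posts on top (12 mm thick caps, at x = +4, y = -18 and +18 mm) that bring its whole height to 48 mm; loose, about 0.21 kg. Origin at the centre of its underside, z up, y along the block's length. Grasp the block across its 46 mm width, fingers either side.
- case: grey case fixed to the bench: tray 130 (x) by 180 (y) mm, rim at z = 62 mm, walls 5 mm, inner floor at z = 5 mm. Origin at the centre of its underside, z up; -x is the front, towards the robot. A boss on the front, 100 mm wide, reaches to x = -113, top at z = 72 mm, and carries the turn catch. The lid hinge line runs along y at x = +65, z = 62 mm.
- lid (a joint): lid angle, rad: 0 shut, 1.57 upright, more leans back. Stiff hinge (0.3 N m), stays where left; its line lies on the lid's underside. The lid is 8 mm thick, 182 mm wide, 131 mm from hinge line to free front edge; shut, its top is at z = 70 mm in the case's frame. The hasp takes up the middle 40 mm of its outer face; either side of that is clear for pushing.
- lid_edge (a point): middle of the lid's free edge, on its outer (upper) face, 130 mm from the hinge line; its x axis points from the free edge to the hinge line, its z axis out of the lid's outer face.
- hasp (a joint): hasp angle relative to the lid, rad: 0 flat forward over the boss, the catch up through its slot; 1.57 square off the lid; more is folded back. Stiff (0.05 N m), stays where left. Steel strap 83 mm long, 40 mm wide, 3 mm thick; slot 16 mm wide from 16 to 66 mm from the hinge pin, then a 14 mm solid cross strip with a rounded end.
- hasp_hinge (a point): middle of the hasp's hinge pin, 12 mm behind the lid's free edge; with the lid shut it lies at x = -53, y = 0, z = 74.5 mm in the case's frame. The pin runs along y of the case.
- hasp_tip (a point): middle of the hasp's free end, 80 mm from its hinge pin; with the lid shut and the hasp fully down it lies at x = -133, z = 74.5 mm in the case's frame, 20 mm in front of the boss.
- catch (a joint): angle of the turn catch about the vertical, rad: 0 (a stop) its bar points lengthwise along x of the case, so that the hasp's slot passes over it; grows clockwise seen from above; 1.571 (a stop) the bar stands across the slot and locks the hasp (it then blocks the hasp, up or down). Friction about 0.05 N m.
- catch_grip (a point): on the catch's vertical axis, at x = -92, y = 0, z = 95 mm in the case's frame, a good height to grip. The catch's bar is 26 mm long, 10 mm thick and upright, from z = 79 to 107 mm in the case's frame, on a neck 8 mm thick.
- vial: bystander: small glass vial, 24 mm thick, 60 mm high; origin at the centre of its underside.
- spacer: bystander: steel spacer block 20 x 35 x 12 mm; origin at the centre of its underside.
- clip_b: bystander: black binder clip 36 x 32 x 56 mm; origin at the centre of its underside.
- tape_roll: bystander: yellow tape roll lying flat, 91 x 106 x 25 mm; origin at the centre of its underside.
Mind the look-alikes: they are no part of the job. There is more than one size of the resistor; the job needs the middle-sized.

How it is judged (in metres and radians):
On the way, in this order (a step that is already met when the one before it is completed fails the run):
1. the resistor stands upright on the floor of the open case, let go of (x of resistor in the frame of case between -0.045 and 0.045 m and y of resistor in the frame of case between -0.07 and 0.07 m and z of resistor in the frame of case below 0.015 m and angle between resistor's own z axis and vertical below 0.15 rad and contact force between resistor and the fingers below 0.1 N and value of joint lid above 0.6 rad), for 0.2 s.
2. the lid is shut over it, the hasp not yet down (value of joint lid below 0.04 rad and value of joint hasp above 0.3 rad), for 0.1 s.
3. the hasp lies down over the catch, which still points lengthwise (value of joint lid below 0.04 rad and value of joint hasp below 0.09 rad and value of joint catch below 0.35 rad), for 0.1 s.
4. the catch is turned across the hasp (value of joint catch above 1.3 rad and value of joint hasp below 0.09 rad), for 0.2 s.
At the end, for the whole second after the job is handed in: Resistor upright (0.15 rad) and at rest on the case's floor (within 45 mm in x, 70 mm in y of the case's centre, under 15 mm above the bench); lid shut (within 0.04 rad), hasp flat over the catch (0.09 rad), catch turned across it (over 1.3 of 1.571 rad) (all of step 4 and x of resistor in the frame of case between -0.045 and 0.045 m and y of resistor in the frame of case between -0.07 and 0.07 m and z of resistor in the frame of case below 0.015 m and angle between resistor's own z axis and vertical below 0.15 rad and linear speed of resistor below 0.02 m/s and value of joint lid below 0.04 rad); the robot touches nothing.
It fails at once if the vial in front is moved by more than 30 mm (distance of vial from where it was at the start of the episode above 0.03 m).
It fails at once if the steel spacer block is moved by more than 30 mm (distance of spacer from where it was at the start of the episode above 0.03 m).
It fails at once if the binder clip is moved by more than 30 mm (distance of clip_b from where it was at the start of the episode above 0.03 m).
It fails at once if the tape roll is moved by more than 30 mm (distance of tape_roll from where it was at the start of the episode above 0.03 m).
It also fails if it takes over 72 s, if anything falls off the work surface, if the arm or the gripper's body presses on something with over 40 N, if the wrist force passes 120 N, or if a joint passes its speed limit or range.

## Working session

There is one attempt and no reset: what is moved stays moved. The work goes in short steps, Python scripts to look and compute and a tool call to move; the robot and the scene stay as the last step left them, time stands still between calls to the robot, and variables do not carry over. Pictures are saved under pics/ and viewed, at most 12 in all, crops included, and the job is handed in when it is done.

Besides the shell and the picture viewer there is one more tool, called after "Request:" by a JSON object that holds its "method" and its "body". arm_command: Moves the arm, as the interface text tells. Its arguments: {"type":"object","properties":{"increments":{"type":"array","items":{"type":"array"}},"grip_force":{"type":"number"}},"required":["increments"]}

```bash
mkdir -p pics; cat > h.py <<'E'
import numpy as np, cv2
from rig import bot
np.set_printoptions(precision=4,suppress=True)
def ray(cam,uv,st=None):
    c=bot.get_calibration(cam);K=np.array(c["intrinsics"])
    d=np.linalg.inv(K)@np.array([uv[0],uv[1],1.])
    if "mount" in c:
        st=st or bot.observe();M=np.array(c["mount"]);R=np.array(st["tcp_rot"]);p=np.array(st["tool_pos"])
        return p+R@M[:3,3], R@M[:3,:3]@d
    R=np.array(c["R"]);t=np.array(c["t"]);return -R.T@t, R.T@d
def atz(cam,uv,z,st=None):
    o,d=ray(cam,uv,st);return o+d*(z-o[2])/d[2]
def proj(cam,X,st=None):
    c=bot.get_calibration(cam);K=np.array(c["intrinsics"])
    if "mount" in c:
        st=st or bot.observe();M=np.array(c["mount"]);R=np.array(st["tcp_rot"]);p=np.array(st["tool_pos"])
        q=np.linalg.inv(M)@np.append(R.T@(np.array(X)-p),1);q=q[:3]
    else: q=np.array(c["R"])@X+np.array(c["t"])
    q=K@q;return q[:2]/q[2]
def snap(cam,name):
    im=bot.read_camera(cam);cv2.imwrite(f"pics/{name}.png",cv2.cvtColor(im,cv2.COLOR_RGB2BGR));return im
E
python3 - <<'E'
from h import *
a=snap("scene","s0");b=snap("top","t0")
cv2.imwrite("pics/both.png",cv2.cvtColor(np.vstack([a,b])[:,:,::-1].copy(),cv2.COLOR_BGR2BGR))
st=bot.observe();print(st["tool_pos"],np.array(st["tcp_rot"]))
for l in ["resistor","case","lid_edge","hasp_hinge","hasp_tip","catch_grip","vial","spacer","clip_b","tape_roll"]:
  for c in ["top","scene"]:
    for d in bot.pinpoint(l,c)[:4]:
        print(l,c,round(d["p"],2),np.round(d["xy"],1),atz(c,d["xy"],0.095 if l=="catch_grip" else 0))
E
```

```text
Traceback (most recent call last):
AttributeError: module 'cv2' has no attribute 'COLOR_BGR2BGR'
```

```bash
python3 -c "
import cv2
for n in ['s0','t0']:
    a=cv2.imread(f'pics/{n}.png');cv2.imwrite(f'pics/{n}b.png',cv2.resize(a,(800,600)))"
```

```text
(no output)
```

View pics/t0b.png

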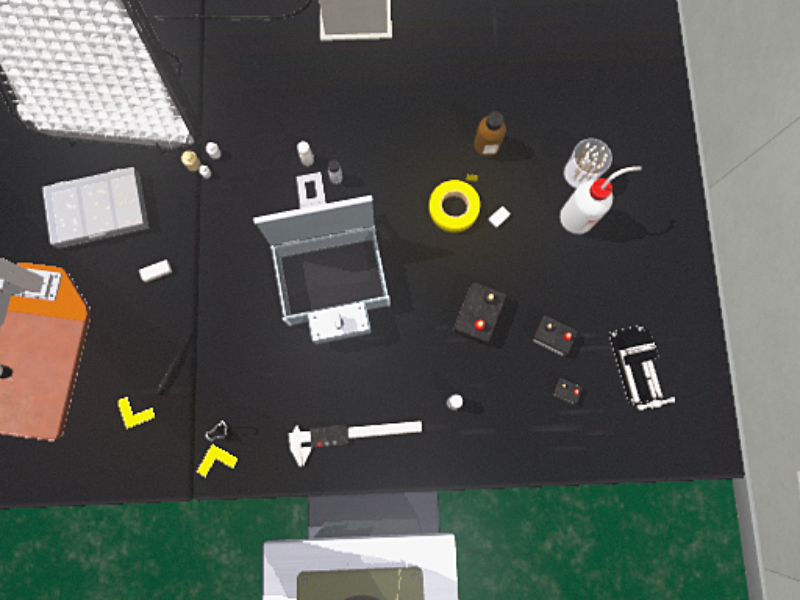

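View pics/s0b.png

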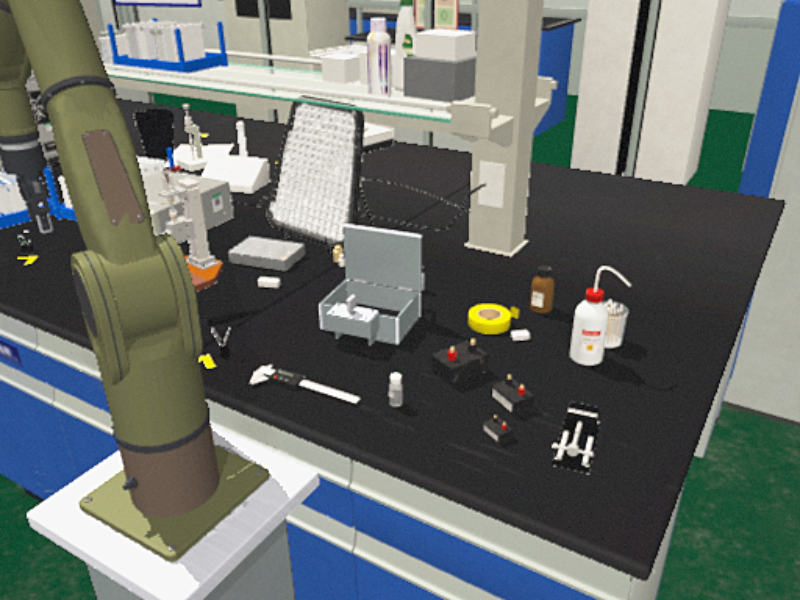

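Top view (800x600 scale): the case is open at (330,280), with the lid back and the hasp at (311,190). The three resistors are large at (480,312), middle at (555,336) and small at (568,390). The vial is at (455,402).

```bash
python3 - <<'E'
from h import *
snap("top","t1");snap("scene","s1")
for l in ["resistor","case","lid_edge","hasp_hinge","hasp_tip","catch_grip","vial","spacer","clip_b","tape_roll"]:
  for c in ["top","scene"]:
    for d in bot.pinpoint(l,c)[:4]:
        if d["p"]>.15: print(l,c,round(d["p"],2),np.round(d["xy"],1),atz(c,d["xy"],0.095 if l=="catch_grip" else 0))
for d in bot.silhouettes("resistor","top")[:5]:
    m=d["pixels"].astype(np.uint8);pts=np.argwhere(m)[:,::-1].astype(np.float32)
    w=np.array([atz("top",p,0.03)[:2] for p in pts],np.float32)
    print(round(d["p"],2),d["xy"],len(pts),cv2.minAreaRect(w))
d=bot.silhouettes("case","top")
for e in d[:2]:print(e["p"],e["xy"],e["pixels"].sum())
# candidate: brightness of image
print(bot.get_calibration("wrist"))
print(bot.get_calibration("top"))
E
```

```text
resistor top 0.83 [354.9 215.8] [ 0.473  -0.3571  0.    ]
resistor top 0.75 [305.3 197.3] [ 0.5302 -0.2233  0.    ]
resistor top 0.48 [360.1 253.7] [ 0.369 -0.362  0.   ]
resistor scene 0.82 [327.8 256.3] [ 0.4811 -0.3484  0.    ]
resistor scene 0.78 [316.7 278.2] [ 0.3748 -0.3624  0.    ]
resistor scene 0.56 [296.4 236.8] [ 0.5253 -0.226   0.    ]
case top 0.97 [213.8 179.4] [0.5911 0.0304 0.    ]
case scene 0.85 [237.3 202.8] [0.6119 0.0476 0.    ]
lid_edge top 0.82 [203.9 133.4] [0.728  0.0561 0.    ]
lid_edge scene 0.76 [242.4 145.7] [ 1.0683  0.3221 -0.    ]
lid_edge scene 0.28 [238.4 204.3] [0.6049 0.0384 0.    ]
hasp_hinge top 0.71 [201.3 132.1] [0.7323 0.0635 0.    ]
hasp_hinge top 0.68 [200.5 131.3] [0.7348 0.0658 0.    ]
hasp_tip top 0.65 [197.3 111. ] [0.7973 0.0743 0.    ]
catch_grip top 0.42 [215.5 205.2] [0.5007 0.0194 0.095 ]
catch_grip scene 0.4 [225.3 194.7] [0.4952 0.0125 0.095 ]
vial top 0.65 [290.8 257.1] [ 0.3672 -0.1735  0.    ]
vial scene 0.74 [253.1 256.6] [ 0.3708 -0.1661  0.    ]
spacer top 0.52 [317.1 134.8] [ 0.7117 -0.2691  0.    ]
spacer scene 0.42 [332.
[... 623 characters left out ...]
463347628712654), 63.565006256103516)
0.71 [215.3, 206.7] 53
0.61 [210.7, 169.8] 5733
{'intrinsics': array([[319.4292,   0.    , 252.5085],
       [  0.    , 319.4292, 194.7154],
       [  0.    ,   0.    ,   1.    ]]), 'mount': array([[-0.0009, -0.9654, -0.2606,  0.0658],
       [ 1.    , -0.0008, -0.0003,  0.0005],
       [ 0.0001, -0.2606,  0.9654, -0.1423],
       [ 0.    ,  0.    ,  0.    ,  1.    ]])}
{'intrinsics': array([[414.6781,   0.    , 253.3759],
       [  0.    , 414.6781, 191.762 ],
       [  0.    ,   0.    ,   1.    ]]), 'R': array([[-0.039 , -0.9992,  0.0048],
       [-0.9786,  0.0372, -0.2023],
       [ 0.2019, -0.0126, -0.9793]]), 't': array([-0.0578,  0.5426,  1.0459])}
```

```bash
cat >> h.py <<'E'
from scipy.spatial.transform import Rotation as Rn
def Rdown(a):  # tool pointing down, tool y axis at world angle a (deg)
    a=np.radians(a);y=np.array([np.cos(a),np.sin(a),0]);z=np.array([0,0,-1.]);return np.c_[np.cross(y,z),y,z]
def inc(p,R,base=None):
    """rotvec, shift from commanded (measured, or base=(p,R)) pose"""
    st=bot.observe();p0,R0=(np.array(st["tool_pos"]),np.array(st["tcp_rot"])) if base is None else base
    rv=Rn.from_matrix(R0.T@R).as_rotvec();s=R0.T@(np.array(p)-p0)
    print("turn",np.round(rv,3),f"({np.degrees(np.linalg.norm(rv)):.1f}deg)","shift",np.round(s,4));return rv,s
def yang(): R=np.array(bot.observe()["tcp_rot"]);return np.degrees(np.arctan2(R[1,1],R[0,1]))
E
python3 - <<'E'
from h import *
st=bot.observe();print(st["tool_pos"],st["qpos"],yang());print(np.array(st["tcp_rot"]))
inc([0.45,0.35,0.25],Rdown(yang()));inc([0.47,0.1,0.25],Rdown(-28));inc([0.45,-0.352,0.2],Rdown(-28));inc([0.45,-0.352,0.2],Rdown(152))
E
```

```text
[0.2306 0.581  0.2313] [-66.4162  39.4818 -11.149   89.6841   9.0125  51.7083 -12.3245] 68.35305897348513
[[-0.9295  0.3689  0.    ]
 [ 0.3689  0.9295  0.0001]
 [ 0.      0.0001 -1.    ]]
turn [ 0. -0.  0.] (0.0deg) shift [-0.2892 -0.1337 -0.0187]
turn [ 0.    -0.     1.682] (96.4deg) shift [-0.4    -0.3587 -0.0187]
turn [ 0.    -0.     1.682] (96.4deg) shift [-0.5481 -0.7862  0.0312]
turn [ 0.    0.   -1.46] (83.6deg) shift [-0.5481 -0.7862  0.0312]
```

Request:
{"method": "arm_command", "body": {"increments": [[[0,0,0.1],[-0.055,-0.025,-0.004],1],[[0,0,0.2],[-0.11,-0.05,-0.008],1],[[0,0,0.3],[-0.165,-0.075,-0.012],1],[[0,0,0.4],[-0.22,-0.1,-0.016],1],[[0,0,0.5],[-0.275,-0.125,-0.019],1]]}}

```text
time_s: 1.92
tool_pos: [0.4414, 0.362, 0.2507]
tcp_rot: [[-0.636, 0.771, 0.001], [0.771, 0.636, 0.001], [0.0, 0.001, -1.0]]
wrist_force: [1.4, -0.1, -0.3]
grip_width: 0.0856
grip_force: 0.0
```

```bash
python3 - <<'E'
from h import *
st=bot.observe();print(st["tool_pos"],st["qpos"],yang())
inc([0.48,0.08,0.25],Rdown(10))
R=Rdown(10);inc([0.46,-0.20,0.25],Rdown(-20),(np.array([0.48,0.08,0.25]),R))
E
```

```text
[0.4414 0.362  0.2507] [-41.0836  33.7459  -4.8292  98.2214   3.5945  48.127   -7.9717] 39.528822772311145
turn [ 0.001 -0.     0.515] (29.5deg) shift [-0.2421 -0.1497  0.0005]
turn [0.    0.    0.524] (30.0deg) shift [-0.2723 -0.0683  0.    ]
```

Request:
{"method": "arm_command", "body": {"increments": [[[0,0,0.1],[-0.048,-0.03,0],1],[[0,0,0.2],[-0.096,-0.06,0],1],[[0,0,0.3],[-0.145,-0.09,0],1],[[0,0,0.4],[-0.194,-0.12,0],1],[[0,0,0.51],[-0.242,-0.15,0],1]]}}

```text
time_s: 2.55
tool_pos: [0.4796, 0.0796, 0.2506]
tcp_rot: [[-0.179, 0.984, 0.001], [0.984, 0.179, 0.0], [0.0, 0.001, -1.0]]
wrist_force: [1.1, -0.8, -0.1]
grip_width: 0.085
grip_force: 0.0
```

Request:
{"method": "arm_command", "body": {"increments": [[[0,0,0.1],[-0.054,-0.014,0],1],[[0,0,0.2],[-0.108,-0.027,0],1],[[0,0,0.3],[-0.162,-0.041,0],1],[[0,0,0.4],[-0.216,-0.054,0],1],[[0,0,0.52],[-0.272,-0.068,0],1]]}}

```text
time_s: 3.18
tool_pos: [0.462, -0.2, 0.2505]
tcp_rot: [[0.333, 0.943, 0.001], [0.943, -0.333, 0.0], [0.001, 0.001, -1.0]]
wrist_force: [1.6, 0.8, 0.2]
grip_width: 0.0851
grip_force: 0.0
```

```bash
python3 - <<'E'
from h import *
st=bot.observe();print(st["tool_pos"],st["qpos"],yang())
inc([0.46,-0.37,0.2],Rdown(-29))
E
```

```text
[ 0.462  -0.2     0.2505] [ 11.9601  29.1154   9.6544 109.7103  -7.1027  41.6862   6.2458] -19.479678706183254
turn [ 0.001 -0.001  0.166] (9.5deg) shift [-0.161   0.0547  0.0505]
```

Request:
{"method": "arm_command", "body": {"increments": [[[0,0,0.04],[-0.035,0.013,0.01],1],[[0,0,0.08],[-0.07,0.026,0.02],1],[[0,0,0.12],[-0.11,0.039,0.03],1],[[0,0,0.166],[-0.15,0.05,0.04],1],[[0,0,0.166],[-0.15,0.05,0.04],1]]}}

```text
time_s: 3.8
tool_pos: [0.4577, -0.3606, 0.2096]
tcp_rot: [[0.487, 0.873, -0.001], [0.873, -0.487, -0.002], [-0.003, -0.0, -1.0]]
wrist_force: [-0.2, 0.8, -1.0]
grip_width: 0.0853
grip_force: 0.0
```

```bash
python3 - <<'E'
from h import *
st=bot.observe();im=snap("wrist","w0")
print(st["tool_pos"],yang())
for d in bot.pinpoint("resistor","wrist")[:3]: print(d["p"],d["xy"],atz("wrist",d["xy"],0,st))
for d in bot.silhouettes("resistor","wrist")[:3]:
    m=d["pixels"];pts=np.argwhere(m)[:,::-1].astype(np.float32)
    w=np.array([atz("wrist",p,0.03,st)[:2] for p in pts],np.float32)
    print(round(d["p"],2),d["xy"],len(pts),cv2.minAreaRect(w))
cv2.imwrite("pics/w0b.png",cv2.imread("pics/w0.png"))
E
```

```text
[ 0.4577 -0.3606  0.2096] -28.96981748471109
0.69 [237.8, 19.0] [ 0.5189 -0.2212  0.    ]
0.58 [264.0, 151.8] [ 0.4784 -0.3495  0.    ]
0.97 [191.1, 205.3] 1184 ((0.3856724500656128, -0.36089304089546204), (0.04535017907619476, 0.03221641480922699), 60.777523040771484)Traceback (most recent call last):
  File "<stdin>", line 7, in <module>
  File "h.py", line 12, in atz
    o,d=ray(cam,uv,st);return o+d*(z-o[2])/d[2]
        ~~~^^^^^^^^^^^
  File "h.py", line 5, in ray
    c=bot.get_calibration(cam);K=np.array(c["intrinsics"])
ValueError: time passes only in moves, steps and waits
```

```bash
sed -i 's/^from rig import bot$/from rig import bot as bot\nimport functools\n@functools.lru_cache\ndef cal(n): return bot.get_calibration(n)/; s/c=bot.get_calibration(cam)/c=cal(cam)/' h.py; python3 - <<'E'
from h import *
st=bot.observe();im=bot.read_camera("wrist")
for d in bot.silhouettes("resistor","wrist")[:4]:
    pts=np.argwhere(d["pixels"])[:,::-1].astype(np.float32)
    w=np.array([atz("wrist",p,0.03,st)[:2] for p in pts],np.float32)
    print(round(d["p"],2),d["xy"],len(pts),cv2.minAreaRect(w))
E
```

```text
0.73 [234.7, 29.2] 6166 ((0.51344233751297, -0.2307618260383606), (0.05306020751595497, 0.09532630443572998), 62.08640670776367)
0.72 [192.7, 212.6] 1162 ((0.3859984278678894, -0.3607078194618225), (0.04564211517572403, 0.03133096545934677), 63.26399612426758)
0.62 [263.8, 160.7] 2844 ((0.4760743975639343, -0.34863364696502686), (0.0669940859079361, 0.045538853853940964), 60.67902755737305)
```

View pics/w0.png

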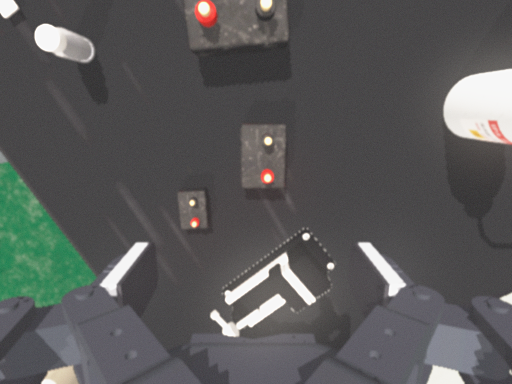

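The middle-sized resistor is at pixel (264,157). Its measured top is 67x45 mm, which matches, at (0.476,-0.349) with the long axis at 60.7°. The small one is at (193,212) and the large one at the top edge.

```bash
python3 - <<'E'
from h import *
inc([0.476,-0.349,0.08],Rdown(-29.3))
inc([0.476,-0.349,0.003],Rdown(-29.3))
E
```

```text
turn [ 0.    -0.001  0.011] (0.6deg) shift [0.0126 0.011  0.1305]
turn [ 0.    -0.001  0.011] (0.6deg) shift [0.0125 0.011  0.2075]
```

Request:
{"method": "arm_command", "body": {"increments": [[[0,0,0.01],[0.012,0.011,0.03],1],[[0,0,0.01],[0.012,0.011,0.06],1],[[0,0,0.01],[0.012,0.011,0.09],1],[[0,0,0.01],[0.012,0.011,0.12],1],[[0,0,0.01],[0.012,0.011,0.14],1]]}}

```text
time_s: 4.68
tool_pos: [0.4753, -0.3497, 0.0693]
tcp_rot: [[0.489, 0.872, -0.0], [0.872, -0.489, 0.001], [0.001, -0.001, -1.0]]
wrist_force: [1.0, -0.3, 1.0]
grip_width: 0.0857
grip_force: 0.0
```

```bash
python3 - <<'E'
from h import *
st=bot.observe();im=snap("wrist","w1");print(st["tool_pos"],yang())
for d in bot.silhouettes("resistor","wrist")[:4]:
    pts=np.argwhere(d["pixels"])[:,::-1].astype(np.float32)
    w=np.array([atz("wrist",p,0.03,st)[:2] for p in pts],np.float32)
    print(round(d["p"],2),d["xy"],len(pts),cv2.minAreaRect(w))
inc([0.476,-0.349,0.003],Rdown(-29.3))
E
```

```text
[ 0.4753 -0.3497  0.0693] -29.261050248215586
0.78 [199.4, 19.8] 8740 ((0.5061947703361511, -0.2446313053369522), (0.025310451164841652, 0.09627563506364822), 60.68180465698242)
0.74 [252.6, 212.1] 8165 ((0.4771725833415985, -0.3471972346305847), (0.06964480131864548, 0.045614615082740784), 60.9796142578125)
0.55 [161.4, 301.5] 1225 ((0.40042397379875183, -0.36405766010284424), (0.05082329735159874, 0.018513033166527748), 42.221527099609375)
turn [-0.004 -0.001  0.   ] (0.2deg) shift [0.0008 0.0016 0.0656]
```

Request:
{"method": "arm_command", "body": {"increments": [[[0,0,0],[0.002,0.001,0.02],1],[[0,0,0],[0.002,0.001,0.04],1],[[0,0,0],[0.002,0.001,0.055],1],[[0,0,0],[0.002,0.001,0.065],1],[[0,0,0],[0.002,0.001,0.065],1]]}}

```text
time_s: 5.4
tool_pos: [0.4763, -0.3499, 0.0044]
tcp_rot: [[0.491, 0.871, -0.001], [0.871, -0.491, 0.001], [0.0, -0.001, -1.0]]
wrist_force: [-0.7, 0.2, 1.5]
grip_width: 0.0853
grip_force: 0.0
```

Request:
{"method": "arm_command", "body": {"increments": [[[0,0,0],[0,0,0],0.3],[[0,0,0],[0,0,0],0.3],[[0,0,0],[0,0,0],0.3],[[0,0,0],[0,0,0],0.3],[[0,0,0],[0,0,0],0.3]], "grip_force": 60}}

```text
time_s: 6.02
tool_pos: [0.4771, -0.3505, 0.0061]
tcp_rot: [[0.491, 0.871, 0.001], [0.871, -0.491, -0.001], [-0.0, 0.001, -1.0]]
wrist_force: [-0.9, -0.2, 6.6]
grip_width: 0.0449
grip_force: 63.3
```

Request:
{"method": "arm_command", "body": {"increments": [[[0,0,0],[0,0,0],0.3],[[0,0,0],[0,0,-0.02],0.3],[[0,0,0],[0,0,-0.06],0.3],[[0,0,0],[0,0,-0.1],0.3],[[0,0,0],[0,0,-0.14],0.3]]}}

```text
time_s: 6.65
tool_pos: [0.4765, -0.3499, 0.1474]
tcp_rot: [[0.491, 0.871, 0.0], [0.871, -0.491, 0.0], [0.0, 0.0, -1.0]]
wrist_force: [0.0, 0.1, -1.9]
grip_width: 0.0448
grip_force: 62.5
```

```bash
python3 - <<'E'
from h import *
st=bot.observe();im=snap("wrist","w2");print(st["tool_pos"],yang(),st["grip_width"],st["grip_force"],st["wrist_force"])
t=snap("top","t2")
for l in ["catch_grip","case","hasp_tip"]:
    for d in bot.pinpoint(l,"top")[:2]: print(l,d["p"],d["xy"],atz("top",d["xy"],.095 if l[1]=="a" and l[2]=="t" else 0))
E
```

```text
[ 0.4765 -0.3499  0.1474] -29.41790942920133 0.044821882686304 62.47605800628662 [ 0.0194  0.1262 -1.8617]
catch_grip 0.55 [215.2, 201.7] [0.5097 0.02   0.095 ]
case 0.92 [215.3, 179.9] [0.5895 0.0262 0.    ]
hasp_tip 0.68 [195.6, 112.6] [0.7925 0.0793 0.    ]
```

View pics/w2.png

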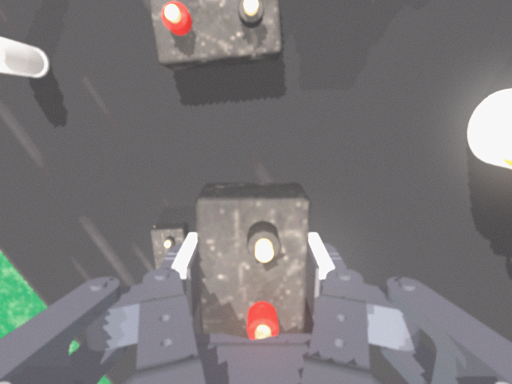

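The resistor is gripped (posts at (263,245) and (263,320)); the opening is 45 mm as expected. Next: carry it to just right of the case and look.

```bash
python3 - <<'E'
from h import *
A=(np.array([0.50,-0.20,0.25]),Rdown(-9))
inc(*A); inc([0.54,-0.06,0.25],Rdown(11),A)
E
```

```text
turn [-0.001 -0.001 -0.356] (20.4deg) shift [ 0.142  -0.0527 -0.1048]
turn [ 0.     0.    -0.349] (20.0deg) shift [0.1445 0.0176 0.    ]
```

Request:
{"method": "arm_command", "body": {"increments": [[[0,0,-0.08],[0.01,0,-0.04],0.3],[[0,0,-0.16],[0.04,-0.015,-0.08],0.3],[[0,0,-0.24],[0.08,-0.03,-0.105],0.3],[[0,0,-0.32],[0.11,-0.04,-0.105],0.3],[[0,0,-0.356],[0.142,-0.053,-0.105],0.3]]}}

```text
time_s: 7.52
tool_pos: [0.4996, -0.199, 0.2492]
tcp_rot: [[0.155, 0.988, -0.002], [0.988, -0.155, 0.001], [0.001, -0.002, -1.0]]
wrist_force: [-0.5, -0.2, -2.3]
grip_width: 0.0448
grip_force: 62.7
```

Request:
{"method": "arm_command", "body": {"increments": [[[0,0,-0.08],[0.035,0.004,0],0.3],[[0,0,-0.16],[0.07,0.008,0],0.3],[[0,0,-0.25],[0.11,0.013,0],0.3],[[0,0,-0.35],[0.145,0.018,0],0.3],[[0,0,-0.35],[0.145,0.018,0],0.3]]}}

```text
time_s: 8.15
tool_pos: [0.5406, -0.0556, 0.2486]
tcp_rot: [[-0.199, 0.98, -0.003], [0.98, 0.199, 0.003], [0.004, -0.002, -1.0]]
wrist_force: [0.7, -0.5, -1.1]
grip_width: 0.0449
grip_force: 62.5
```

```bash
python3 - <<'E'
from h import *
st=bot.observe();im=snap("wrist","w3");print(st["tool_pos"],yang(),st["grip_width"])
for l,z in [("case",0),("catch_grip",.095),("lid_edge",.19),("hasp_hinge",.19)]:
    for d in bot.pinpoint(l,"wrist")[:2]: print(l,d["p"],d["xy"],atz("wrist",d["xy"],z,st))
E
```

```text
[ 0.5406 -0.0556  0.2486] 11.227762949809732 0.04488115655348809
case 0.86 [312.2, 95.4] [0.5926 0.0385 0.    ]
catch_grip 0.98 [226.5, 88.2] [0.5014 0.0223 0.095 ]
hasp_hinge 0.68 [483.0, 91.5] [0.661  0.0466 0.19  ]
```

View pics/w3.png

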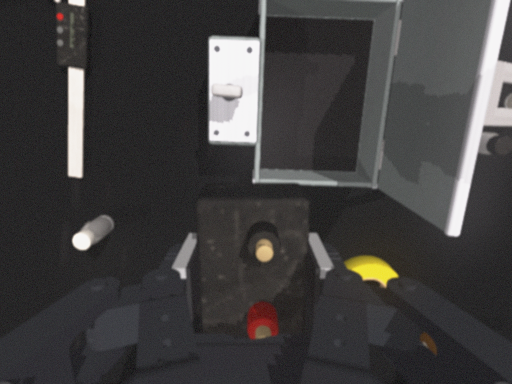

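The open case is in the upper right. The rim's right-hand corners are at about (254,183) and (378,187), the boss at (209–257, 37–144) and the catch at (228,91).

```bash
python3 - <<'E'
from h import *
from scipy.optimize import least_squares
st=bot.observe()
obs=[((254,183),(-65,-90,62)),((378,187),(65,-90,62)),((209,37),(-113,50,72)),((209,143),(-113,-50,72)),((226.5,88.2),(-92,0,95))]
W=np.array([atz("wrist",u,p[2]/1e3,st)[:2] for u,p in obs]);P=np.array([p[:2] for _,p in obs])/1e3
def f(v):
    c,s=np.cos(v[2]),np.sin(v[2]);return ((P@np.array([[c,s],[-s,c]])+v[:2])-W).ravel()
r=least_squares(f,[.59,.035,.2]);print(r.x,np.degrees(r.x[2]),r.fun.reshape(-1,2)*1e3)
x,y,t=r.x
inc([x-.005*np.cos(t),y-.005*np.sin(t),.25],Rdown(np.degrees(t)))
E
```

```text
[0.5945 0.0285 0.1544] 8.848684716593615 [[ 0.8087  0.5924]
 [-0.9622  0.0025]
 [-1.2153  2.4194]
 [-0.6244 -1.1417]
 [ 1.9932 -1.8726]]
turn [-0.002  0.     0.036] (2.1deg) shift [ 0.0782  0.0656 -0.0005]
```

```bash
cat > fit.py <<'E'
from h import *
from scipy.optimize import least_squares
def fit(obs,st):
    W=np.array([atz("wrist",u,p[2]/1e3,st)[:2] for u,p in obs]);P=np.array([p[:2] for _,p in obs])/1e3
    def f(v):
        c,s=np.cos(v[2]),np.sin(v[2]);return ((P@np.array([[c,s],[-s,c]])+v[:2])-W).ravel()
    r=least_squares(f,[.59,.035,.2]);print(r.x,np.degrees(r.x[2]));print(r.fun.reshape(-1,2)*1e3);return r.x
E
python3 - <<'E'
from fit import *
s0=bot.observe();print(s0["tool_pos"],yang())
obs=[((254,183),(-65,-90,62)),((378,187),(65,-90,62)),((209,37),(-113,50,72)),((209,143),(-113,-50,72)),((226.5,88.2),(-92,0,95))]
st=dict(s0);st["tool_pos"]=[.5406,-.0556,.2486];st["tcp_rot"]=np.array([[-0.199, 0.98, -0.003], [0.98, 0.199, 0.003], [0.004, -0.002, -1.0]])
x,y,t=fit(obs,st)
inc([x-.005*np.cos(t),y-.005*np.sin(t),.25],Rdown(np.degrees(t)))
E
```

```text
[ 0.5399 -0.0615  0.2497] 10.912496501353827
[0.594  0.0356 0.1645] 9.427696885650832
[[ 0.8191  0.3962]
 [-0.4786 -0.1142]
 [-1.4046  2.5657]
 [-0.7796 -1.1909]
 [ 1.8437 -1.6568]]
turn [-0.002  0.     0.026] (1.5deg) shift [ 0.0853  0.0665 -0.0005]
```

Request:
{"method": "arm_command", "body": {"increments": [[[0,0,0],[0.03,0.022,0],0.3],[[0,0,0.026],[0.06,0.045,0],0.3],[[0,0,0.026],[0.085,0.066,0],0.3],[[0,0,0.026],[0.085,0.066,0.04],0.3],[[0,0,0.026],[0.085,0.066,0.09],0.3]]}}

```text
time_s: 9.02
tool_pos: [0.5904, 0.0355, 0.1601]
tcp_rot: [[-0.165, 0.986, 0.003], [0.986, 0.165, -0.0], [-0.001, 0.003, -1.0]]
wrist_force: [1.4, 0.7, -1.6]
grip_width: 0.0449
grip_force: 62.6
```

Request:
{"method": "arm_command", "body": {"increments": [[[0,0,0],[0,0,0.04],0.3],[[0,0,0],[0,0,0.08],0.3],[[0,0,0],[0,0,0.11],0.3],[[0,0,0],[0,0,0.12],0.3],[[0,0,0],[0,0,0.12],0.3]]}}

```text
time_s: 9.65
tool_pos: [0.5892, 0.0354, 0.0402]
tcp_rot: [[-0.165, 0.986, -0.0], [0.986, 0.165, -0.0], [-0.0, -0.0, -1.0]]
wrist_force: [0.8, -0.3, -1.7]
grip_width: 0.0452
grip_force: 62.5
```

```bash
python3 - <<'E'
from h import *
st=bot.observe();print(st["tool_pos"],yang(),st["wrist_force"],st["grip_width"])
E
```

```text
[0.5892 0.0354 0.0402] 9.514063477372815 [ 0.826  -0.3356 -1.7089] 0.04520986935059064
```

Request:
{"method": "arm_command", "body": {"increments": [[[0,0,0],[0,0,0.015],0.3],[[0,0,0],[0,0,0.024],0.3],[[0,0,0],[0,0,0.028],0.3],[[0,0,0],[0,0,0.028],0.3],[[0,0,0],[0,0,0.028],0.3]]}}

```text
time_s: 10.28
tool_pos: [0.5895, 0.0361, 0.0126]
tcp_rot: [[-0.166, 0.986, 0.001], [0.986, 0.166, 0.0], [0.0, 0.001, -1.0]]
wrist_force: [-0.1, -0.2, -1.5]
grip_width: 0.0453
grip_force: 62.6
```

Request:
{"method": "arm_command", "body": {"increments": [[[0,0,0],[0,0,0],0.75],[[0,0,0],[0,0,0],0.75],[[0,0,0],[0,0,0],0.75],[[0,0,0],[0,0,0],0.75],[[0,0,0],[0,0,0],0.75]]}}

```text
time_s: 10.9
tool_pos: [0.5939, 0.0372, 0.0139]
tcp_rot: [[-0.166, 0.986, 0.01], [0.986, 0.166, 0.002], [0.0, 0.01, -1.0]]
wrist_force: [5.4, 2.4, 0.9]
grip_width: 0.0643
grip_force: 0.0
```

Request:
{"method": "arm_command", "body": {"increments": [[[0,0,0],[0,0,-0.03],0.75],[[0,0,0],[0,0,-0.08],0.75],[[0,0,0],[0,0,-0.14],0.75],[[0,0,0],[0,0,-0.2],0.75],[[0,0,0],[0,0,-0.25],0.5]]}}

```text
time_s: 11.52
tool_pos: [0.5896, 0.036, 0.2656]
tcp_rot: [[-0.166, 0.986, 0.003], [0.986, 0.166, 0.0], [-0.0, 0.003, -1.0]]
wrist_force: [0.5, 0.5, -0.0]
grip_width: 0.0469
grip_force: 0.0
```

```bash
python3 - <<'E'
from h import *
cal("top");cal("scene")
im=snap("top","t3")
D={}
for l in ["lid_edge","hasp_tip","hasp_hinge","resistor"]:
    D[l,"top"]=[(round(d["p"],2),d["xy"]) for d in bot.pinpoint(l,"top")[:3]]
im2=snap("scene","s3")
for l in ["lid_edge","hasp_tip","hasp_hinge","resistor"]:
    D[l,"scene"]=[(round(d["p"],2),d["xy"]) for d in bot.pinpoint(l,"scene")[:3]]
for k,v in D.items(): print(k,v)
for l in ["lid_edge","hasp_tip","hasp_hinge"]:
    if D[l,"top"] and D[l,"scene"]:
        o1,d1=ray("top",D[l,"top"][0][1]);o2,d2=ray("scene",D[l,"scene"][0][1])
        s=np.linalg.lstsq(np.c_[d1,-d2],o2-o1,rcond=None)[0];a=o1+d1*s[0];b=o2+d2*s[1]
        print(l,(a+b)/2,np.linalg.norm(a-b))
print(bot.observe()["tool_pos"])
c=[cv2.resize(a[y:y+160,x:x+160],(480,480))[:,:,::-1] for a,x,y in((im,150,80),(im2,170,100))]
cv2.imwrite("pics/c3.png",cv2.resize(np.hstack(c),(800,400)))
E
```

```text
('lid_edge', 'top') [(0.77, [198.4, 127.6]), (0.57, [212.1, 180.6])]
('hasp_tip', 'top') []
('hasp_hinge', 'top') []
('resistor', 'top') [(0.91, [304.8, 200.2]), (0.8, [214.2, 179.6]), (0.68, [360.5, 250.7])]
('lid_edge', 'scene') [(0.67, [243.4, 149.3])]
('hasp_tip', 'scene') []
('hasp_hinge', 'scene') []
('resistor', 'scene') [(0.89, [294.4, 238.1]), (0.77, [317.1, 277.6]), (0.51, [232.1, 204.0])]
lid_edge [0.6765 0.054  0.1768] 0.00920571425400765
[0.5885 0.036  0.261 ]
```

View pics/c3.png

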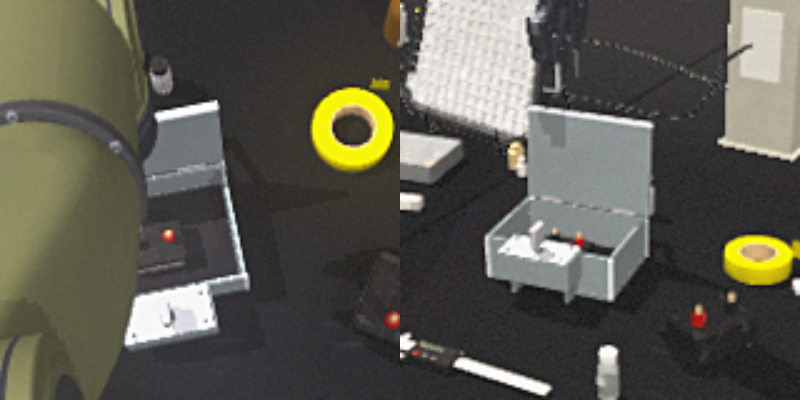

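The resistor stands in the tray with its posts up (red post at crop (168,236)). The lid edge is at x≈84 mm in the case frame, so the lid leans back about 5°. Next: go behind the lid on its +y side and push it shut.

```bash
cat >> h.py <<'E'
C=dict(x=.594,y=.036,t=np.radians(9.4))
def cw(x,y,z): c,s=np.cos(C["t"]),np.sin(C["t"]);return np.array([C["x"]+x*c-y*s,C["y"]+x*s+y*c,z])
def wc(p): c,s=np.cos(C["t"]),np.sin(C["t"]);d=np.array(p)[:2]-[C["x"],C["y"]];return np.array([c*d[0]+s*d[1],-s*d[0]+c*d[1],p[2]])
E
python3 - <<'E'
from h import *
print(wc(bot.observe()["tool_pos"]),bot.observe()["tool_pos"])
inc(cw(.125,.070,.30),Rdown(9.4))
E
```

```text
[-0.0054  0.0009  0.261 ] [0.5885 0.036  0.261 ]
turn [-0.002 -0.     0.003] (0.2deg) shift [ 0.0687  0.1305 -0.0393]
```

Tool axes coincide with case axes (tool x = case +y, tool y = case +x, tool z = down).

Request:
{"method": "arm_command", "body": {"increments": [[[0,0,0],[0.02,0.01,-0.04],0],[[0,0,0],[0.04,0.05,-0.04],0],[[0,0,0],[0.069,0.095,-0.04],0],[[0,0,0],[0.069,0.13,-0.04],0],[[0,0,0],[0.069,0.13,-0.04],0]]}}

```text
time_s: 12.65
tool_pos: [0.707, 0.1264, 0.2999]
tcp_rot: [[-0.167, 0.986, -0.001], [0.986, 0.167, -0.001], [-0.0, -0.002, -1.0]]
wrist_force: [-0.3, -1.0, 0.0]
grip_width: 0.0001
grip_force: 0.0
```

Request:
{"method": "arm_command", "body": {"increments": [[[0,0,0],[0,0,0.03],0],[[0,0,0],[0,0,0.07],0],[[0,0,0],[0,0,0.11],0],[[0,0,0],[0,0,0.135],0],[[0,0,0],[0,0,0.135],0]]}}

```text
time_s: 13.28
tool_pos: [0.7032, 0.1248, 0.1647]
tcp_rot: [[-0.166, 0.986, -0.006], [0.986, 0.166, -0.002], [-0.0, -0.007, -1.0]]
wrist_force: [0.5, -0.3, -0.3]
grip_width: -0.0001
grip_force: 0.0
```

```bash
python3 - <<'E'
from h import *
st=bot.observe();print(wc(st["tool_pos"]),st["wrist_force"],st["grip_width"],yang())
snap("wrist","w4")
E
```

```text
[0.1223 0.0697 0.1647] [ 0.4903 -0.2911 -0.3426] -9.484271194527935e-05 9.540417058949625
```

View pics/w4.png

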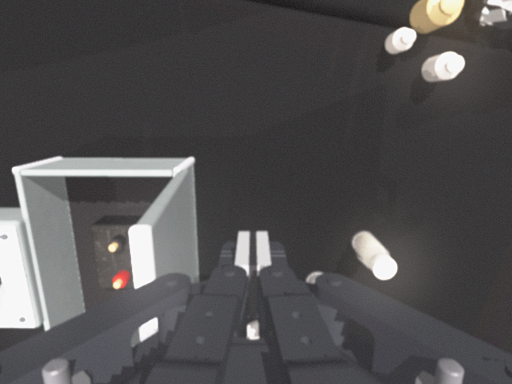

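The closed fingertips (250,250) are behind the lid's outer face (lid top edge at (145,235)), and the path is clear. Next: push along the arc.

Request:
{"method": "arm_command", "body": {"increments": [[[0,0,0],[0,-0.02,0],0],[[0,0,0],[0,-0.043,0],0],[[0,0,0],[0,-0.07,0],0],[[0,0,0],[0,-0.097,0.008],0],[[0,0,0],[0,-0.119,0.023],0]]}}

```text
time_s: 13.95
tool_pos: [0.5908, 0.1062, 0.1475]
tcp_rot: [[-0.166, 0.986, 0.008], [0.986, 0.166, 0.002], [0.0, 0.008, -1.0]]
wrist_force: [0.2, 0.8, 1.8]
grip_width: -0.0005
grip_force: 1.3
```

Request:
{"method": "arm_command", "body": {"increments": [[[0,0,0],[0,-0.01,0.01],0],[[0,0,0],[0,-0.019,0.02],0],[[0,0,0],[0,-0.026,0.032],0],[[0,0,0],[0,-0.031,0.045],0],[[0,0,0],[0,-0.034,0.057],0]]}}

```text
time_s: 14.58
tool_pos: [0.5561, 0.1003, 0.0886]
tcp_rot: [[-0.166, 0.986, 0.003], [0.986, 0.166, 0.001], [0.0, 0.003, -1.0]]
wrist_force: [-0.5, -0.7, 2.0]
grip_width: 0.0003
grip_force: 0.8
```

```bash
python3 - <<'E'
from h import *
st=bot.observe();print(wc(st["tool_pos"]),st["wrist_force"],st["grip_width"],yang())
E
```

```text
[-0.0269  0.0697  0.0886] [-0.5266 -0.7297  1.9822] 0.00025284494691068344 9.552019474596145
```

Request:
{"method": "arm_command", "body": {"increments": [[[0,0,0],[0,-0.002,0.007],0],[[0,0,0],[0,-0.003,0.014],0],[[0,0,0],[0,-0.003,0.019],0],[[0,0,0],[0,-0.003,0.021],0],[[0,0,0],[0,-0.003,0.021],0]]}}

```text
time_s: 15.2
tool_pos: [0.5526, 0.0998, 0.0697]
tcp_rot: [[-0.166, 0.986, 0.002], [0.986, 0.166, 0.001], [0.0, 0.002, -1.0]]
wrist_force: [-5.1, -1.7, 31.9]
grip_width: 0.0001
grip_force: 15.8
```

```bash
python3 - <<'E'
from h import *
st=bot.observe();print(wc(st["tool_pos"]),st["wrist_force"],st["grip_width"],yang())
E
```

```text
[-0.0304  0.0697  0.0697] [-5.0842 -1.6909 31.8667] 9.287994844740101e-05 9.54473281856114
```

Request:
{"method": "arm_command", "body": {"increments": [[[0,0,0],[0,0,-0.05],0],[[0,0,0],[0,0.01,-0.1],0],[[0,0,0],[-0.02,0.02,-0.16],0],[[0,0,0],[-0.07,0.02,-0.18],0],[[0,0,0],[-0.11,0.02,-0.18],0]]}}

```text
time_s: 15.82
tool_pos: [0.5917, -0.0073, 0.2487]
tcp_rot: [[-0.166, 0.986, 0.005], [0.986, 0.166, -0.0], [-0.001, 0.005, -1.0]]
wrist_force: [0.8, 1.1, 0.2]
grip_width: 0.0003
grip_force: 0.0
```

Request:
{"method": "arm_command", "body": {"increments": [[[0,0,0],[0,0,0],0],[[0,0,0],[0,0,0],0],[[0,0,0],[0,0,0],0],[[0,0,0],[0,0,0],0],[[0,0,0],[0,0,0],0]]}}

```text
time_s: 16.45
tool_pos: [0.59, -0.0047, 0.2462]
tcp_rot: [[-0.167, 0.986, -0.0], [0.986, 0.167, 0.0], [0.0, -0.0, -1.0]]
wrist_force: [-0.6, 0.1, -0.3]
grip_width: 0.0003
grip_force: 0.0
```

```bash
python3 - <<'E'
from h import *
st=bot.observe();snap("wrist","w5");print(st["tool_pos"],wc(st["tool_pos"]),yang())
np.save("w5.npy",np.c_[np.array(st["tcp_rot"]),st["tool_pos"]])
for l,z in [("catch_grip",.095),("lid_edge",.07),("hasp_hinge",.0745),("hasp_tip",.154)]:
    for d in bot.pinpoint(l,"wrist")[:2]: print(l,d["p"],d["xy"],wc(atz("wrist",d["xy"],z,st)))
print([proj("wrist",cw(*p),st) for p in [(-.092,0,.107),(-.113,.05,.072),(-.113,-.05,.072)]])
E
```

```text
[ 0.59   -0.0047  0.2462] [-0.0106 -0.0395  0.2462] 9.613497600552636
catch_grip 0.63 [163.9, 135.3] [-0.0908  0.0031  0.095 ]
lid_edge 0.85 [194.0, 138.1] [-0.0681 -0.0015  0.07  ]
hasp_hinge 0.79 [208.0, 133.2] [-0.0535  0.0036  0.0745]
hasp_tip 0.94 [249.2, 144.4] [-0.0129  0.0015  0.154 ]
hasp_tip 0.6 [67.5, 257.9] [-0.1587 -0.0895  0.154 ]
[array([159.0345, 140.0154]), array([143.2681,  82.5274]), array([151.6911, 186.2646])]
```

View pics/w5.png

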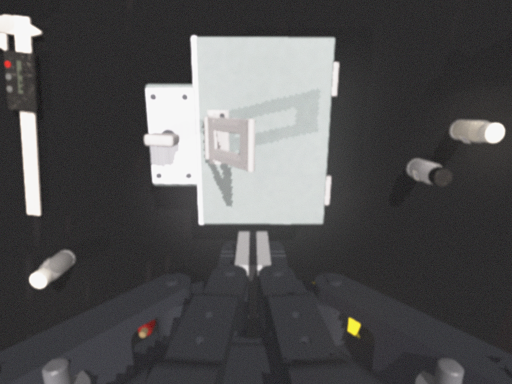

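The lid is shut. The hasp stands leaning back (tip at (249,144), about 120°), and the catch at (160,140) points lengthwise. Next: come down behind the hasp and swing it forward.

Request:
{"method": "arm_command", "body": {"increments": [[[0,0,0],[0.02,0.019,0],0],[[0,0,0],[0.038,0.019,0.02],0],[[0,0,0],[0.038,0.019,0.06],0],[[0,0,0],[0.038,0.019,0.1],0],[[0,0,0],[0.038,0.019,0.116],0]]}}

```text
time_s: 17.32
tool_pos: [0.6011, 0.0352, 0.1282]
tcp_rot: [[-0.166, 0.986, -0.004], [0.986, 0.166, -0.0], [0.0, -0.004, -1.0]]
wrist_force: [0.7, 0.6, -0.6]
grip_width: 0.0001
grip_force: 0.0
```

Request:
{"method": "arm_command", "body": {"increments": [[[0,0,0],[0,-0.012,0],0],[[0,0,0],[0,-0.028,-0.004],0],[[0,0,0],[0,-0.045,-0.008],0],[[0,0,0],[0,-0.062,-0.01],0],[[0,0,0],[0,-0.08,-0.01],0]]}}

```text
time_s: 17.95
tool_pos: [0.5242, 0.0217, 0.1425]
tcp_rot: [[-0.166, 0.986, 0.004], [0.986, 0.166, 0.0], [-0.0, 0.004, -1.0]]
wrist_force: [0.5, 0.4, -0.3]
grip_width: -0.0
grip_force: 0.3
```

```bash
python3 - <<'E'
from h import *
st=bot.observe();snap("wrist","w6");print(wc(st["tool_pos"]),yang(),st["wrist_force"])
for l,z in [("catch_grip",.095),("hasp_hinge",.0745),("hasp_tip",.144)]:
    for d in bot.pinpoint(l,"wrist")[:1]: print(l,d["p"],d["xy"],wc(atz("wrist",d["xy"],z,st)))
E
```

```text
[-0.0712 -0.0027  0.1425] 9.519071572419387 [ 0.5026  0.3746 -0.3036]
catch_grip 0.84 [218.7, 211.2] [-0.0919  0.0017  0.095 ]
hasp_tip 0.89 [218.7, 250.5] [-0.0872 -0.0021  0.144 ]
```

Request:
{"method": "arm_command", "body": {"increments": [[[0,0,0],[0.002,-0.013,0.004],0],[[0,0,0],[0.002,-0.025,0.012],0],[[0,0,0],[0.002,-0.037,0.024],0],[[0,0,0],[0.002,-0.046,0.036],0],[[0,0,0],[0.002,-0.048,0.047],0]]}}

```text
time_s: 18.77
tool_pos: [0.4757, 0.0159, 0.0932]
tcp_rot: [[-0.166, 0.986, -0.001], [0.986, 0.166, -0.0], [0.0, -0.001, -1.0]]
wrist_force: [-2.3, -0.2, 1.1]
grip_width: -0.0
grip_force: 1.0
```

Request:
{"method": "arm_command", "body": {"increments": [[[0,0,0],[0,0,0.008],0],[[0,0,0],[0,0,0.014],0],[[0,0,0],[0,0,0.018],0],[[0,0,0],[0,0,0.018],0],[[0,0,0],[0,0,0.018],0]]}}

```text
time_s: 19.4
tool_pos: [0.4754, 0.0159, 0.0755]
tcp_rot: [[-0.166, 0.986, -0.001], [0.986, 0.166, -0.0], [0.0, -0.001, -1.0]]
wrist_force: [-3.7, -0.5, 5.9]
grip_width: -0.0001
grip_force: 5.4
```

```bash
python3 - <<'E'
from h import *
st=bot.observe();snap("wrist","w7");print(wc(st["tool_pos"]),yang(),st["wrist_force"])
for l,z in [("catch_grip",.095),("hasp_hinge",.0745),("hasp_tip",.075)]:
    for d in bot.pinpoint(l,"wrist")[:1]: print(l,d["p"],d["xy"],wc(atz("wrist",d["xy"],z,st)))
E
```

```text
[-0.1203 -0.0005  0.0755] 9.561455375826082 [-3.659  -0.5343  5.9046]
catch_grip 0.66 [313.6, 267.8] [-0.0942  0.0005  0.095 ]
hasp_hinge 0.84 [385.9, 249.1] [-0.0552 -0.0003  0.0745]
hasp_tip 0.8 [221.2, 250.0] [-0.1354 -0.0007  0.075 ]
```

View pics/w7.png

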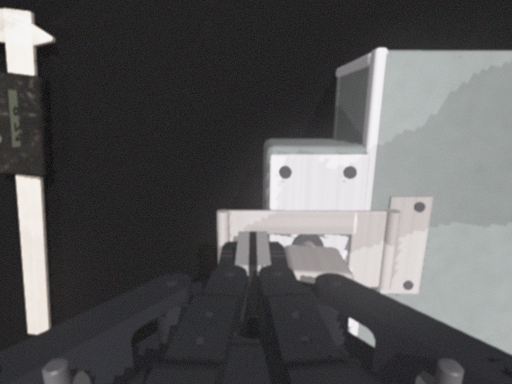

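The hasp lies flat over the boss, with its cross strip under the fingertips (250,250) and the catch bar up through the slot (320,262). Next: raise, turn 90° anticlockwise and grip the catch.

Request:
{"method": "arm_command", "body": {"increments": [[[0,0,0],[0,0,-0.04],0],[[0,0,-0.15],[0,0,-0.09],0],[[0,0,-0.33],[0,0.01,-0.125],0.2],[[0,0,-0.5],[0.001,0.027,-0.125],0.4],[[0,0,-0.67],[0.001,0.027,-0.125],0.4]]}}

```text
time_s: 20.23
tool_pos: [0.506, 0.0223, 0.2015]
tcp_rot: [[-0.746, 0.665, 0.007], [0.665, 0.746, 0.002], [-0.004, 0.006, -1.0]]
wrist_force: [-0.3, -0.1, -0.2]
grip_width: 0.0341
grip_force: 0.0
```

Request:
{"method": "arm_command", "body": {"increments": [[[0,0,-0.18],[0,0,0],0.4],[[0,0,-0.36],[0,0,0],0.4],[[0,0,-0.54],[0,0,0],0.4],[[0,0,-0.72],[0,0,0],0.4],[[0,0,-0.9],[0,0,0],0.4]]}}

```text
time_s: 20.85
tool_pos: [0.5041, 0.0219, 0.2006]
tcp_rot: [[-0.985, -0.171, 0.003], [-0.171, 0.985, 0.001], [-0.004, 0.001, -1.0]]
wrist_force: [-0.6, 0.1, -0.2]
grip_width: 0.034
grip_force: 0.0
```

Request:
{"method": "arm_command", "body": {"increments": [[[0,0,0],[0,0,0.02],0.4],[[0,0,0],[0,0,0.03],0.4],[[0,0,0],[0,0,0.03],0.4],[[0,0,0],[0,0,0.03],0.4],[[0,0,0],[0,0,0.03],0.4]]}}

```text
time_s: 21.48
tool_pos: [0.5029, 0.0216, 0.1708]
tcp_rot: [[-0.986, -0.165, 0.001], [-0.165, 0.986, 0.0], [-0.001, 0.0, -1.0]]
wrist_force: [0.5, -0.5, -0.3]
grip_width: 0.0344
grip_force: 0.0
```

```bash
python3 - <<'E'
from h import *
st=bot.observe();snap("wrist","w8");print(wc(st["tool_pos"]),yang(),st["wrist_force"],st["grip_width"],st["qpos"])
for l,z in [("catch_grip",.095),("hasp_hinge",.0745),("hasp_tip",.075)]:
    for d in bot.pinpoint(l,"wrist")[:1]: print(l,d["p"],d["xy"],wc(atz("wrist",d["xy"],z,st)))
inc(cw(-.093,.001,.081),Rdown(99.4))
E
```

```text
[-0.0922  0.0007  0.1708] 99.52585248365473 [ 0.4863 -0.5258 -0.3423] 0.034397168421092264 [  7.1063  37.1756 -23.7562 113.6772  25.675   34.1877  65.6389]
catch_grip 0.92 [251.0, 198.5] [-0.096 -0.     0.095]
hasp_hinge 0.56 [249.1, 237.9] [-0.0573 -0.0016  0.0745]
hasp_tip 0.65 [248.9, 141.4] [-0.1341 -0.0017  0.075 ]
turn [-0.     0.001  0.002] (0.1deg) shift [0.0005 0.0004 0.0895]
```

View pics/w8.png

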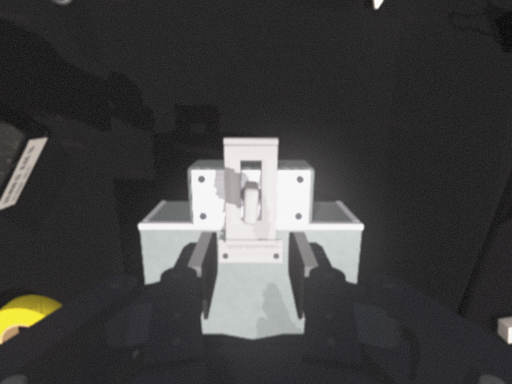

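The hasp is flat with the catch bar at (251,200), centred between the fingers (205/300). Next: descend and grip.

Request:
{"method": "arm_command", "body": {"increments": [[[0,0,0],[0.001,0,0.03],0.4],[[0,0,0],[0.001,0,0.06],0.4],[[0,0,0],[0.001,0,0.08],0.4],[[0,0,0],[0.001,0,0.089],0.4],[[0,0,0],[0.001,0,0.089],0.4]]}}

```text
time_s: 22.3
tool_pos: [0.5014, 0.0214, 0.0812]
tcp_rot: [[-0.986, -0.166, -0.0], [-0.166, 0.986, -0.0], [0.0, 0.0, -1.0]]
wrist_force: [-0.0, -0.8, 0.3]
grip_width: 0.034
grip_force: 0.0
```

Request:
{"method": "arm_command", "body": {"increments": [[[0,0,0],[0,0,0],0],[[0,0,0],[0,0,0],0],[[0,0,0],[0,0,0],0],[[0,0,0],[0,0,0],0],[[0,0,0],[0,0,0],0]], "grip_force": 30}}

```text
time_s: 22.92
tool_pos: [0.5025, 0.0201, 0.0821]
tcp_rot: [[-0.986, -0.164, 0.002], [-0.164, 0.986, -0.001], [-0.002, -0.002, -1.0]]
wrist_force: [2.3, -5.4, 6.7]
grip_width: 0.0091
grip_force: 36.2
```

Request:
{"method": "arm_command", "body": {"increments": [[[0,0,0.15],[0,-0.001,-0.001],0],[[0,0,0.32],[0,-0.001,-0.001],0],[[0,0,0.49],[0,-0.001,-0.001],0],[[0,0,0.66],[0,-0.001,-0.001],0],[[0,0,0.83],[0,-0.001,-0.001],0]]}}

```text
time_s: 23.55
tool_pos: [0.5025, 0.0196, 0.0822]
tcp_rot: [[-0.784, 0.621, 0.002], [0.621, 0.784, -0.0], [-0.002, 0.001, -1.0]]
wrist_force: [1.4, -4.0, -3.9]
grip_width: 0.0092
grip_force: 34.7
```

Request:
{"method": "arm_command", "body": {"increments": [[[0,0,0.17],[0,0,0],0],[[0,0,0.34],[0,0,0],0],[[0,0,0.51],[0,0,0],0],[[0,0,0.68],[0,0,0],0],[[0,0,0.76],[0,0,0],0]]}}

```text
time_s: 24.18
tool_pos: [0.5022, 0.0194, 0.0822]
tcp_rot: [[-0.143, 0.99, 0.002], [0.99, 0.143, -0.001], [-0.001, 0.001, -1.0]]
wrist_force: [2.0, -5.5, -2.7]
grip_width: 0.0094
grip_force: 35.9
```

```bash
python3 - <<'E'
from h import *
st=bot.observe();print(wc(st["tool_pos"]),yang(),st["wrist_force"],st["ft_torque"],st["grip_width"])
E
```

```text
[-0.0933 -0.0014  0.0822] 8.21392625977998 [ 2.0021 -5.513  -2.6691] [-1.0596 -0.3478  0.5222] 0.009390528401091126
```

Request:
{"method": "arm_command", "body": {"increments": [[[0,0,-0.02],[0,0,0],0.4],[[0,0,-0.02],[0,0,0],0.4],[[0,0,-0.02],[0,0,0],0.4],[[0,0,-0.02],[0,0,0],0.4],[[0,0,-0.02],[0,0,0],0.4]]}}

```text
time_s: 24.8
tool_pos: [0.5016, 0.0204, 0.0823]
tcp_rot: [[-0.167, 0.986, -0.0], [0.986, 0.167, 0.0], [0.0, 0.0, -1.0]]
wrist_force: [-0.3, -0.8, -0.7]
grip_width: 0.0342
grip_force: 0.0
```

Request:
{"method": "arm_command", "body": {"increments": [[[0,0,0],[0,0,-0.03],0.4],[[0,0,0],[0,0,-0.07],0.4],[[0,0,0],[0,0,-0.11],0.4],[[0,0,0],[-0.04,0,-0.14],0.4],[[0,0,0],[-0.05,0,-0.14],0.4]]}}

```text
time_s: 25.42
tool_pos: [0.5116, -0.032, 0.2246]
tcp_rot: [[-0.162, 0.987, 0.006], [0.987, 0.162, -0.002], [-0.002, 0.005, -1.0]]
wrist_force: [-1.1, -0.8, 0.6]
grip_width: 0.034
grip_force: 0.0
```

```bash
python3 - <<'E'
from h import *
st=bot.observe();im=snap("wrist","w9");print(wc(st["tool_pos"]),st["wrist_force"])
E
```

```text
[-0.0924 -0.0536  0.2246] [-1.0537 -0.7615  0.5532]
```

View pics/w9.png

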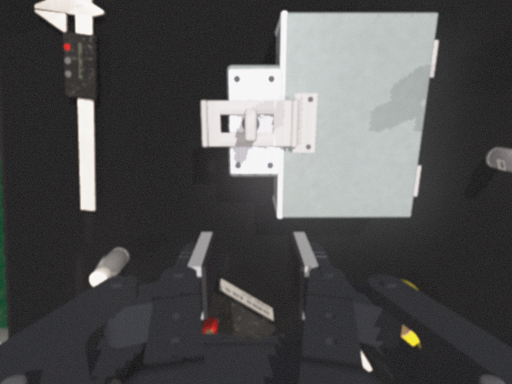

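The catch bar (251,123) stands across the slot, with the hasp flat and the lid shut, and the gripper is clear.

```bash
python3 -c "
from rig import bot
print(bot.sign_off())"
```

```text
the job is handed in; nothing more can be done
None
```

The job is handed in: the middle-sized resistor was let go standing upright in its case, the lid is shut, the hasp is flat over the catch, and the catch was turned to its stop across the slot. No verdict came back, and I did not re-measure the bystanders at the end.

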